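# Pull the orange knob off the table hob

## Robot

A 7-joint arm with a two-finger parallel gripper is mounted at the origin on a cart in front of the work surface, level with it; the furniture and walls round the work are solid. World frame = base frame: x ahead of the robot, y to its left, z up, the work surface at z = 0. Lengths are in m, angles in rad, forces in N, time in s.
With the tool pointing down it reaches from about 0.4 to 0.85 m from the base axis. Payload 10.4 kg.
Tool frame: the origin (TCP) lies midway between the tips of the shut fingers; the grasp point (between the pads) lies 19 mm behind it (manip.grasp_offset is the distance from the TCP to the grasp point, in m); z points along the fingers, y is the line along which they close (so a half turn about z gives the same grasp; the last joint's range is limited). The gripper opens to 85 mm and grips with 20 to 120 N. Pads are 22 mm wide; open, the fingers measure 114 mm over their backs; the gripper's body (76 mm by 85 mm) begins 54 mm behind the grasp point. The pads swing forward as they close: fully open they stand 13 mm farther back than shut.
Start: joints at [1.211, 0.332, -0.065, 1.46, 0.022, 1.35, -0.088], TCP at [0.207, -0.59, 0.231] pointing down, gripper open.
Joint ranges: [-2.6, 2.6], [-0.5, 2.12], [-1.47, 1.34], [0.16, 2.42], [-1.27, 4.41], [0.06, 2.06], [-2.6, 2.6]. Speed limits (rad/s): [2.22, 2.22, 2.79, 2.79, 3.14, 3.14, 3.14].

## Interface

Orientations are given as a unit quaternion [x, y, z, w].
In Python, from workcell import manip gives the robot as it stands.
- The arm moves only by the tool shift_gripper, called after "Emit:" as name([rows], argument=value, ...), one row to a line, values as JSON. Schema: {"type":"object","properties":{"ticks":{"type":"array","items":{"type":"array","prefixItems":[{"type":"array","items":{"type":"number"},"minItems":3,"maxItems":3},{"type":"array","items":{"type":"number"},"minItems":3,"maxItems":3},{"type":"number"}],"minItems":3,"maxItems":3},"minItems":1,"maxItems":20},"force":{"type":"number"},"only":{"type":"string"},"quiet":{"type":"boolean"},"lines":{"type":"string"}},"required":["ticks"],"additionalProperties":false}. ticks is a list of rows, 1 to 20 of them, each written [[rx, ry, rz], [dx, dy, dz], opening]: a rotation vector rx, ry, rz in a scale on which 1.0 is 180 degrees, then dx, dy, dz in a scale on which 1.0 is 0.8 m, then the opening from 0.0 (shut) to 1.0 (fully open); each row is the pose to reach, as a shift and turn from the pose commanded when the call began, along the tool's axes at that moment; what a row does not reach only later rows make up. A row lasts 1/8 s, in which the tool goes at most 0.0625 m and 0.188 rad, less where a joint would pass 70% of its speed; a pose out of reach is approached as far as the arm can. The fingers move at their own pace and stop on an object; force is the grip in N (left out, the last holds). Time passes only in rows, so rows that do not move let the fingers close. The tool returns the time, the measured TCP pose, the force, the opening and the grip force at its end. only (a regular expression) keeps the lines of the reply that match it, lines (a string "A,B") keeps lines A to B, and quiet returns only ok. No shift or turn number may pass 1 either way. Input that does not fit is refused with a message, and nothing moves.
- manip.get_obs(): the state, without advancing time (a new reading comes with each control period).
- manip.camera(name): name is "side" or "top"; returns the picture (400x640x3 uint8, blue, green, red); there is no depth.
- manip.calibration(name): a dict with "fx", "fy", "cx", "cy" (pixels), "world_from_camera" (4x4, takes a point from camera to world coordinates). Camera axes: x right, y up, looking along -z (the intrinsics and any distortion apply to the point x, -y, -z); pixel columns grow to the right and rows downward; lengths in m; the calibration is good to about 2 mm. A picture is of the moment at which its call begins. calibration takes no time and is no camera call.
- manip.hand_in(): hands the job in; it is judged then, once.
The state is a dict: "clock": time; "joint_pos": joint angles; "joint_velocities": joint speeds; "tau": joint torques, N m; "position": TCP position; "ee_rot": TCP orientation; "ft_force": force on the tool from outside, world axes, zero at the start; "torque": the same for the moment, N m; "grip_width": opening from 0.0 (shut) to 1.0 (fully open); "grasp_force": force on a finger pad.
Only numpy, scipy, OpenCV 4.12 (cv2) and the standard library are available. Lean on these libraries where they do the work, as an engineer would, in place of code of your own. Each camera call takes 0.05 s, during which the arm holds its last target. There are 200 camera calls.

## Task

The orange knob of the little table hob has to come off for cleaning. Hook the puller's prongs under the orange knob, pull it straight up off its spindle, and stand the puller upright on the wooden chopping board with the knob still lying on its prongs. Leave the white knob on the hob.

Things in the scene. Friction and masses are not known exactly. Their poses are not given: they have to be found in the camera images.
- puller: C-shaped steel knob puller standing on two level prongs, 90 g. Origin: underside of prongs, straight below the grip; z up, x the way the prongs point (open side). Prongs: z 0-6 mm, x -44 to 32, |y| 16 to 25. Upright back plate: x -44 to -36, 50 wide. Beam above: underside z 54. Blue grip on it: 32 (x) by 20 (y) mm, z 62 to 106. A hooked knob has its axis near x = y = 0.
- orange_knob: Orange push-on knob, 52 mm wide, 18 high, 30 g, left or right on the hob's front deck. Origin: centre of its underside; z up, x to the hob's back (bring the prongs in along +x). A black collar 19 mm wide holds its underside 22 mm over the deck; the deck is 55 mm high and begins 40 mm in front of the knob's axis. Held by friction, 6 to 11 N; off after 13 mm of straight pull.
- white_knob: The hob's other knob, white, 110 mm beside the orange one, of the same shape and fit. It stays on the hob.
- board: Wooden chopping board lying flat and fixed on the worktop, 300 x 200 mm, 21 mm thick. Origin: centre of its underside; x is along its short (200 mm) side, y along its long (300 mm) side.

How it is judged:
On the way, in this order (a step that is already met when the one before it is completed fails the run):
1. the puller's prongs are under the orange knob while it still sits on its spindle (distance of orange_knob from where it was at the start of the episode below 0.006 m and x of orange_knob in the frame of puller between -0.02 and 0.025 m and y of orange_knob in the frame of puller between -0.015 and 0.015 m and z of orange_knob in the frame of puller between 0.003 and 0.03 m), for 0.1 s.
2. the orange knob is off its spindle, carried up on the prongs (height (world z) of orange_knob above 0.097 m and x of orange_knob in the frame of puller between -0.025 and 0.03 m and y of orange_knob in the frame of puller between -0.02 and 0.02 m and z of orange_knob in the frame of puller between 0 and 0.02 m), for 0.2 s.
At the end, for the whole second after the job is handed in: Puller upright (10 degrees) on the board, origin inside its outline, within 8 mm of its top; orange knob on the prongs (axis within 35 mm of the grip axis, underside 0 to 20 mm above the prongs' underside); both at rest; white knob within 10 mm of its start (x of puller in the frame of board between -0.1 and 0.1 m and y of puller in the frame of board between -0.15 and 0.15 m and z of puller in the frame of board between 0.013 and 0.029 m and angle between puller's own z axis and vertical below 0.17 rad and horizontal distance between orange_knob and puller below 0.035 m and z of orange_knob in the frame of puller between 0 and 0.02 m and linear speed of each of puller, orange_knob below 0.02 m/s and distance of white_knob from where it was at the start of the episode below 0.01 m); the robot touches nothing.
It fails at once if the white knob is pulled off its place (more than 10 mm) (distance of white_knob from where it was at the start of the episode above 0.01 m).
It also fails if it takes over 61 s, if anything falls off the work surface, if the arm or the gripper's body presses on something with over 40 N, if the wrist force passes 120 N, or if a joint passes its speed limit or range.

## Working session

There is one attempt and no reset: what is moved stays moved. The work goes in short steps, Python scripts to look and compute and a tool call to move; the robot and the scene stay as the last step left them, time stands still between calls to the robot, and variables do not carry over. Pictures are saved under pics/ and viewed, at most 11 in all, crops included, and the job is handed in when it is done.

```bash
ls; mkdir -p pics
```

Run:
```python
from workcell import manip
import cv2
for n in("side","top"):
    cv2.imwrite(f"pics/{n}0.png",manip.camera(n)); c=manip.calibration(n); print(n,c)
o=manip.get_obs(); print(o["position"],o["ee_rot"],o["clock"],manip.grasp_offset)
```

```text
pics
workcell.py
side {'fx': 428.250420013994, 'fy': 428.250420013994, 'cx': 325.36227925964226, 'cy': 201.77752723833194, 'world_from_camera': array([[-0.83920953,  0.18013924, -0.51310546, -0.15623816],
       [-0.54378256, -0.2871412 ,  0.78857495,  0.99139759],
       [-0.00528042,  0.94079742,  0.33892821,  0.52070007],
       [ 0.        ,  0.        ,  0.        ,  1.        ]])}
top {'fx': 411.3799621383674, 'fy': 411.3799621383674, 'cx': 325.0703550285633, 'cy': 202.81786908983827, 'world_from_camera': array([[-2.20456251e-03,  9.82330578e-01, -1.87141056e-01,
         3.07522123e-01],
       [-9.99939594e-01, -1.50355909e-04,  1.09902668e-02,
         9.78056138e-03],
       [ 1.07679374e-02,  1.87153980e-01,  9.82271571e-01,
         1.20454199e+00],
       [ 0.00000000e+00,  0.00000000e+00,  0.00000000e+00,
         1.00000000e+00]])}
[ 0.20641206 -0.58957355  0.23057758] [ 9.85852194e-01  1.67615682e-01 -1.46099964e-04 -6.42926682e-04] 0.1 0.0187
```

View pics/side0.png

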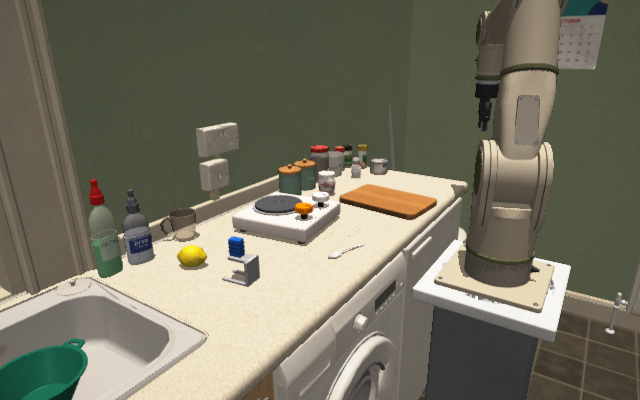

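View pics/top0.png

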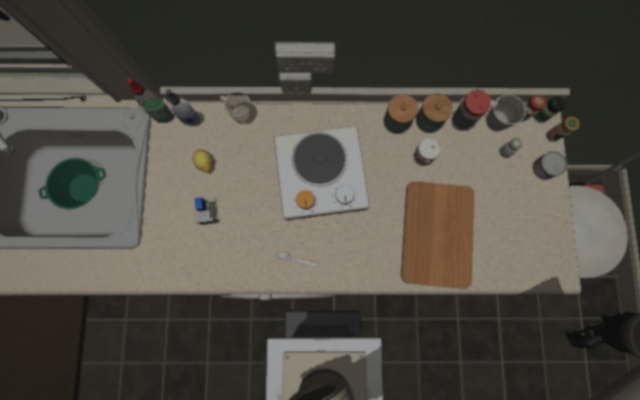

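Side view: puller at about (240,258), orange knob at (304,208), white at (320,197), board at (388,200). Top view: puller at about (205,208), orange knob at (305,199), white at (345,194), board centre at (438,234). Next I'll enlarge these areas.

Run:
```python
import cv2,numpy as np
s=cv2.imread("pics/side0.png");t=cv2.imread("pics/top0.png")
def cr(im,x,y,w,h,k): 
    o=cv2.resize(im[y:y+h,x:x+w],None,fx=k,fy=k,interpolation=cv2.INTER_CUBIC)
    for i in range(0,w,10): 
        cv2.line(o,(i*k,0),(i*k,6),(0,0,255),1); cv2.putText(o,str(x+i),(i*k,16),0,.35,(0,0,255))
    for i in range(0,h,10): 
        cv2.line(o,(0,i*k),(6,i*k),(0,0,255),1); cv2.putText(o,str(y+i),(8,i*k+4),0,.35,(0,0,255))
    return o
a=np.hstack([cr(s,215,230,50,60,8)[:, :400],cr(t,185,185,50,60,8)[:, :400]])
cv2.imwrite("pics/pull.png",a)
b=np.hstack([cr(s,285,185,50,40,8),cr(t,270,180,50,40,8)])
c=np.hstack([cr(s,235,160,100,80,4),cr(t,270,120,100,80,4)])
cv2.imwrite("pics/knob.png",np.vstack([b,c])[:600])
```

```text
(no output)
```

View pics/pull.png

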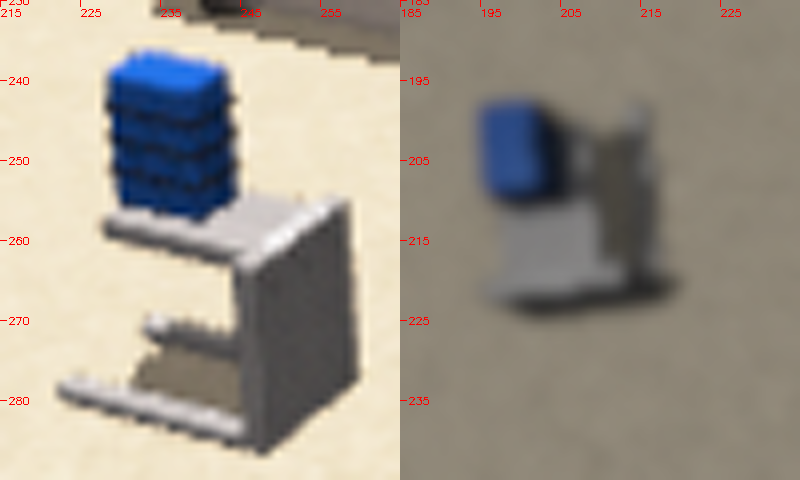

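View pics/knob.png

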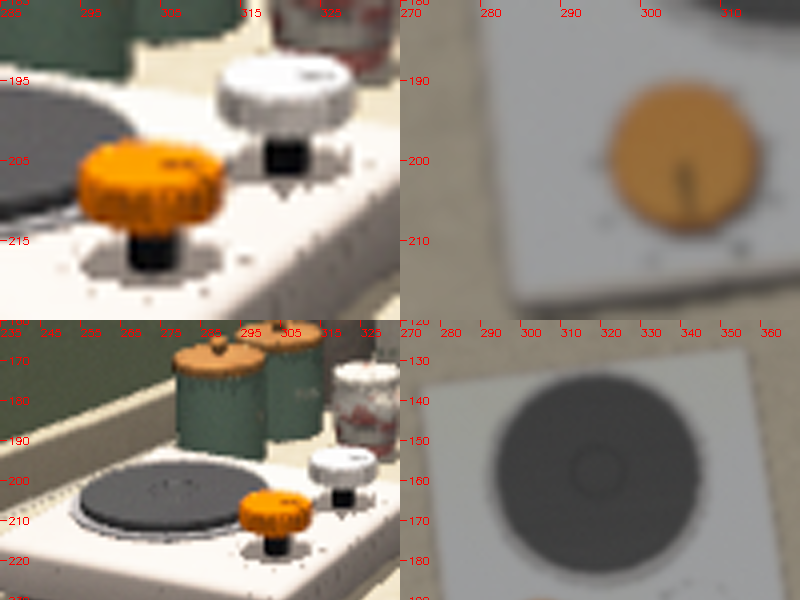

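Puller crop: near prong tip at side px (222.5,278), back plate bottom corners at (247.8,286.6) and (259.6,277.3), plate top far corner at (258,255). Knob crop: orange centre at about top px (304,200) and side px (304,208). I'll fit model silhouettes in both views.

Create h.py:
```python
import cv2,numpy as np
from workcell import manip
from scipy.optimize import least_squares
C={n:manip.calibration(n) for n in("side","top")}
def proj(n,P):
    c=C[n];W=c["world_from_camera"];p=(np.atleast_2d(P)-W[:3,3])@W[:3,:3]
    return np.c_[c["cx"]-c["fx"]*p[:,0]/p[:,2], c["cy"]+c["fy"]*p[:,1]/p[:,2]]
def hullc(n,P):
    m=cv2.moments(cv2.convexHull(proj(n,P).astype(np.float32)));return np.array([m["m10"]/m["m00"],m["m01"]/m["m00"]])
def mask(im,lo,hi,roi):
    m=cv2.inRange(cv2.cvtColor(im,cv2.COLOR_BGR2HSV),lo,hi);x,y,w,h=roi;o=m*0;o[y:y+h,x:x+w]=m[y:y+h,x:x+w]
    k,l,s,c=cv2.connectedComponentsWithStats(o);i=1+np.argmax(s[1:,4]);return (l==i).astype(np.uint8),s[i],c[i]
def rz(a): return np.array([[np.cos(a),-np.sin(a),0],[np.sin(a),np.cos(a),0],[0,0,1]])
def box(x,y,z): return np.array([[a,b,c] for a in x for b in y for c in z])
th=np.linspace(0,2*np.pi,40)
KN=np.array([[.026*np.cos(t),.026*np.sin(t),z] for t in th for z in(0,.018)])
def fit(model,cs,x0):
    r=least_squares(lambda p:np.concatenate([hullc(n,model+p)-cs[n] for n in cs]),x0);return r.x,r.fun
```

Run:
```python
from h import *
im={n:cv2.imread(f"pics/{n}0.png") for n in C}
def cs(lo,hi,rois):
    d={}
    for n in C:
        m,s,c=mask(im[n],lo,hi,rois[n]);d[n]=c;print(n,s,c.round(2))
    return d
K=fit(KN,cs((8,120,90),(24,255,255),dict(side=(288,195,30,30),top=(290,185,30,30))),[.5,0,.08]);print("orange",K)
top={n:cs for n in C}
blue=cs((100,110,40),(125,255,255),dict(side=(222,230,30,30),top=(190,190,20,30)))
# white: pixel pick by hand
print("white",fit(KN,dict(side=np.array([320.5,197.3]),top=np.array([345,194.3])),[.5,-.1,.08]))
# puller pose: corners + grip centroid
S=[((60,380),(32,25,6)),((262,453),(-44,25,0)),((357,378),(-44,-25,0)),((347,200),(-44,-25,62)),((240,268),(-44,25,62))]
G=box((-.016,.016),(-.01,.01),(.062,.106))
def f(p):
    R=rz(p[3]);t=p[:3]
    r=[hullc("side",G@R.T+t)-blue["side"]]
    r.append(.5*(hullc("top",G@R.T+t)-blue["top"]))
    for (u,v),m in S: r.append(proj("side",R@(np.array(m)/1e3)+t)[0]-[215+u/8,230+v/8])
    for (u,v),m in [((490,300),(-44,25,5)),((675,285),(-44,-25,5))][:0]: pass
    return np.concatenate(r)
r=least_squares(f,[.5,.3,0,0]);print("puller",r.x,r.fun.round(1))
# board
for n,roi in dict(side=(335,180,110,40),top=(395,175,90,120)).items():
    m,s,c=mask(im[n],(5,90,40),(22,255,255),roi);print(n,s,c)
    if n=="top": rect=cv2.minAreaRect(np.argwhere(m)[:,::-1].astype(np.float32));print(rect)
    cc=c; 
    if n=="side": sc=c
def fb(p): 
    B=box((-.1,.1),(-.15,.15),(0,.021))@rz(p[3]).T+np.r_[p[:2],0]
    return np.r_[hullc("side",B)-sc,hullc("top",B)-cc]
def fb(p):
    B=box((-.1,.1),(-.15,.15),(p[2]-.021,p[2]))@rz(p[3]).T+np.r_[p[:2],0]
    return np.r_[hullc("side",B)-sc,hullc("top",B)-cc,(p[3]-np.deg2rad(0))*0]
for y in(1.5,1.57,1.62): print(least_squares(lambda p:fb(np.r_[p,y]),[.5,-.3,.02]).x)
```

```text
side [294 202  19  13 182] [303.26 207.82]
top [297 191  17  17 232] [305.09 199.29]
orange (array([0.53084994, 0.05267914, 0.07531006]), array([ 0.04862039, -0.00188676, -0.01635271, -0.027103  ]))
side [229 237  15  20 261] [235.9  246.43]
top [196 198   8  12  82] [199.37 203.68]
white (array([ 0.54542442, -0.05862265,  0.07212691]), array([-0.11467208, -0.04533236,  0.06889625,  0.06626116]))
puller [ 0.51637716  0.34221125 -0.00173899  0.09154281] [ 0.4  0.   0.4  0.4 -1.  -0.1 -0.5  0.6  0.4  0.2  0.1 -0.6  0.4 -0.1]
side [ 340  184   97   36 2046] [388.9516129  200.89198436]
top [ 402  182   72  106 6903] [438.0433145  234.85021005]
((438.684814453125, 234.5428009033203), (69.80130767822266, 102.6746597290039), 3.5763344764709473)
[ 0.44481556 -0.33916704  0.01921483]
[ 0.4425143  -0.33326387  0.01971181]
[ 0.44194892 -0.33169276  0.02028673]
```

Add to h.py:
```python
from scipy.spatial.transform import Rotation as Ro
def row(*targets):
    o=manip.get_obs();R=Ro.from_quat(o["ee_rot"])
    for x,y,z,yaw in targets:
        T=Ro.from_euler('z',yaw)*Ro.from_euler('x',np.pi)
        print((R.inv()*T).as_rotvec().round(4),R.inv().apply(np.r_[x,y,z]-o["position"]).round(4))
```

Run:
```python
from h import *
row((.46,-.15,.26,.09),(.516,.342,.2,.09))
# hob yaw from deck corners, side+top
print(proj("top",[[.531,.053,.075],[.545,-.0586,.075]]),proj("side",[[.531,.053,.075]]))
```

```text
[-1.300e-03  2.000e-04  2.468e-01] [ 0.3846 -0.3311 -0.029 ]
[-1.300e-03  2.000e-04  2.468e-01] [ 0.6001 -0.7769  0.0316]
[[305.09861035 199.91378553]
 [344.9106325  195.01793625]] [[303.29036736 210.75183739]]
```

The rows are not in the units I measure in: shifts go in shares of 0.8 m and turns go in shares of 180 degrees. I convert before sending: -0.777 m / 0.8 = -0.9713, 0.6 m / 0.8 = 0.75, 0.247 rad / 3.1416 = 0.0786.

Emit:
shift_gripper([
  [[0,0,0.0786],[0.4813,-0.4138,-0.0363],1],
  [[0,0,0.0786],[0.4813,-0.4138,-0.0363],1],
  [[0,0,0.0786],[0.4813,-0.4138,-0.0363],1],
  [[0,0,0.0786],[0.4813,-0.4138,-0.0363],1],
  [[0,0,0.0786],[0.4813,-0.4138,-0.0363],1],
  [[0,0,0.0786],[0.4813,-0.4138,-0.0363],1],
  [[0,0,0.0786],[0.4813,-0.4138,-0.0363],1],
  [[0,0,0.0786],[0.4813,-0.4138,-0.0363],1],
  [[0,0,0.0786],[0.75,-0.9713,0.0375],1],
  [[0,0,0.0786],[0.75,-0.9713,0.0375],1],
  [[0,0,0.0786],[0.75,-0.9713,0.0375],1],
  [[0,0,0.0786],[0.75,-0.9713,0.0375],1],
  [[0,0,0.0786],[0.75,-0.9713,0.0375],1],
  [[0,0,0.0786],[0.75,-0.9713,0.0375],1],
  [[0,0,0.0786],[0.75,-0.9713,0.0375],1],
  [[0,0,0.0786],[0.75,-0.9713,0.0375],1],
  [[0,0,0.0786],[0.75,-0.9713,0.0375],1],
  [[0,0,0.0786],[0.75,-0.9713,0.0375],1],
  [[0,0,0.0786],[0.75,-0.9713,0.0375],1],
  [[0,0,0.0786],[0.75,-0.9713,0.0375],1],
], force=60)

```text
clock: 2.6
position: [0.5168, 0.3402, 0.2017]
ee_rot: [0.999, 0.044, 0.001, 0.0]
ft_force: [-0.0, 0.0, 0.6]
grip_width: 1.002
grasp_force: 0.0
```

Run:
```python
from h import *
row((.516,.342,.2,.09),(.516,.342,.068,.09))
```

```text
[ 0.0007 -0.001  -0.0024] [-0.0006 -0.0019  0.0017]
[ 0.0007 -0.001  -0.0024] [-0.0008 -0.002   0.1337]
```

In the tool's units: 0.133 m / 0.8 = 0.1663, 0.115 m / 0.8 = 0.1438.

Emit:
shift_gripper([
  [[0,0,0],[-0.0013,-0.0025,0.0625],1],
  [[0,0,0],[-0.0013,-0.0025,0.1125],1],
  [[0,0,0],[-0.0013,-0.0025,0.1438],1],
  [[0,0,0],[-0.0013,-0.0025,0.1663],1],
  [[0,0,0],[-0.0013,-0.0025,0.1663],1],
  [[0,0,0],[-0.0013,-0.0025,0.1663],1],
], force=60)

```text
clock: 3.35
position: [0.5155, 0.344, 0.0695]
ee_rot: [0.999, 0.045, 0.001, -0.0]
ft_force: [-0.7, 0.2, -0.0]
grip_width: 1.005
grasp_force: 0.0
```

Run:
```python
from h import *
s=manip.camera("side");t=manip.camera("top")
f=lambda a:cv2.resize(a,(400,480),interpolation=cv2.INTER_CUBIC)
cv2.imwrite("pics/g.png",np.hstack([f(s[200:296,200:280]),f(t[160:256,165:245])]))
```

```text
(no output)
```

View pics/g.png

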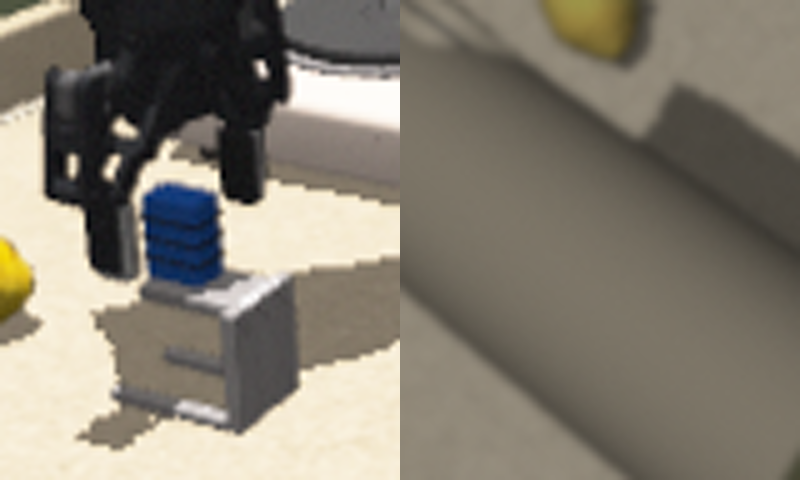

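The fingers straddle the blue grip, which sits at crop px (182,235). Closing the gripper and lifting.

Emit:
shift_gripper([
  [[0,0,0],[0,0,0],0],
  [[0,0,0],[0,0,0],0],
  [[0,0,0],[0,0,0],0],
  [[0,0,0],[0,0,0],0],
  [[0,0,0],[0,0,0],0],
  [[0,0,0],[0,0,0],0],
  [[0,0,0],[0,0,0],0],
  [[0,0,0],[0,0,0],0],
], force=80)

```text
clock: 4.45
position: [0.5149, 0.3436, 0.0683]
ee_rot: [0.999, 0.045, 0.0, 0.0]
ft_force: [-0.3, -0.1, 0.9]
grip_width: 0.229
grasp_force: 78.0
```

Emit:
shift_gripper([
  [[0,0,0],[0,0,-0.0375],0],
  [[0,0,0],[0,0,-0.1],0],
  [[0,0,0],[0,0,-0.1625],0],
  [[0,0,0],[0,0,-0.1625],0],
  [[0,0,0],[0,0,-0.1625],0],
], force=80)

```text
clock: 5.08
position: [0.5147, 0.3433, 0.1975]
ee_rot: [0.999, 0.045, -0.0, 0.0]
ft_force: [0.2, -0.9, -1.8]
grip_width: 0.224
grasp_force: 78.0
```

Run:
```python
from h import *
s=manip.camera("side")
cv2.imwrite("pics/l.png",cv2.resize(s[150:290,180:300],None,fx=4,fy=4,interpolation=cv2.INTER_CUBIC))
cv2.imwrite("pics/s1.png",s)
```

```text
(no output)
```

View pics/l.png

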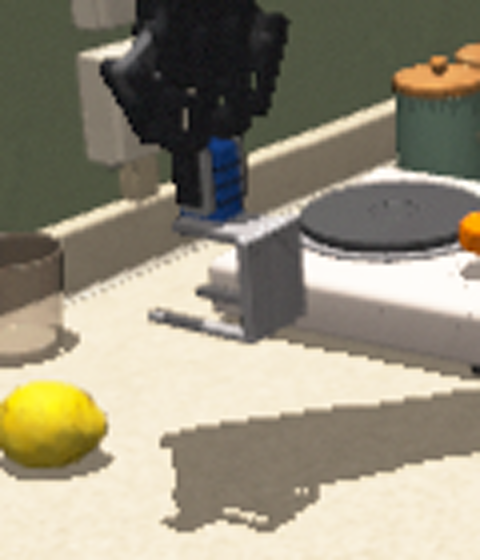

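The puller hangs level: near prong tip at crop px (150,312), plate bottom corners at (247,342) and (304,313). Next I'll measure its offset from the tool.

Run:
```python
from h import *
o=manip.get_obs();p0=o["position"]
S=[((150,312),(32,25,6)),((247,342),(-44,25,0)),((304,313),(-44,-25,0)),((303,215),(-44,-25,62)),((240,238),(-44,25,62))]
def f(p):
    R=rz(p[3])
    return np.concatenate([proj("side",R@(np.array(m)/1e3)+p[:3])[0]-[180+u/4,150+v/4] for (u,v),m in S])
r=least_squares(f,[.5,.34,.13,.09]);print(r.x,r.fun.round(1))
r2=least_squares(lambda q:f(np.r_[rz(.09)@[q[0],0,0]+p0*[1,1,0]+[0,0,q[1]],.09]),[0,.13]);print(r2.x,r2.fun.round(1))
# hob yaw from image lines on deck: front-left & front-right deck corners, top view
def lift(n,u,v,z):
    c=C[n];W=c["world_from_camera"];d=W[:3,:3]@[(u-c["cx"])/c["fx"],-(v-c["cy"])/c["fy"],-1];return W[:3,3]+d*(z-W[2,3])/d[2]
P=[lift("top",u,v,.055) for u,v in((275,137),(359.5,128.5),(366,207.5),(284,216))]
print(np.round(P,4)); 
for a,b in((1,0),(2,3)): d=P[b]-P[a];print(np.arctan2(-d[0],d[1]))
for a,b in((3,0),(2,1)): d=P[b]-P[a];print(np.arctan2(d[1],d[0]))
```

```text
[0.52680924 0.33121801 0.12231445 0.03279465] [-0.3 -1.2  0.4  0.5  0.5  0.1 -0.8 -0.2  0.2  0.8]
[0.00221206 0.12816957] [-1.4 -0.5  1.1  0.7  0.4 -0.  -1.  -0.7  0.8  0.6]
[[ 0.7229  0.1432  0.055 ]
 [ 0.7496 -0.1051  0.055 ]
 [ 0.513  -0.1194  0.055 ]
 [ 0.4886  0.113   0.055 ]]
0.10726436123873687
0.10428429484865102
0.1282245693144826
0.0601714541181312
```

Run:
```python
from h import *
a=.11;K=np.array([.531,.0527]);d=np.array([np.cos(a),np.sin(a)])
row((*(K-.087*d),.21,a),(*(K-.087*d),.1315,a))
```

```text
[ 0.0012  0.0016 -0.0203] [-0.0966  0.2924 -0.0126]
[ 0.0012  0.0016 -0.0203] [-0.0964  0.2923  0.0659]
```

In the tool's units: 0.292 m / 0.8 = 0.365, 0.27 m / 0.8 = 0.3375, -0.02 rad / 3.1416 = -0.0064.

Emit:
shift_gripper([
  [[0.0003,0.0005,-0.0064],[-0.0125,0.0375,-0.015],0],
  [[0.0003,0.0005,-0.0064],[-0.0375,0.1,-0.015],0],
  [[0.0003,0.0005,-0.0064],[-0.0625,0.1625,-0.015],0],
  [[0.0003,0.0005,-0.0064],[-0.0813,0.225,-0.015],0],
  [[0.0003,0.0005,-0.0064],[-0.1,0.2875,-0.015],0],
  [[0.0003,0.0005,-0.0064],[-0.115,0.3375,-0.015],0],
  [[0.0003,0.0005,-0.0064],[-0.1206,0.365,-0.015],0],
  [[0.0003,0.0005,-0.0064],[-0.1206,0.365,-0.015],0],
  [[0.0003,0.0005,-0.0064],[-0.1206,0.365,0.025],0],
  [[0.0003,0.0005,-0.0064],[-0.1206,0.365,0.0625],0],
  [[0.0003,0.0005,-0.0064],[-0.1206,0.365,0.0825],0],
  [[0.0003,0.0005,-0.0064],[-0.1206,0.365,0.0825],0],
  [[0.0003,0.0005,-0.0064],[-0.1206,0.365,0.0825],0],
])

```text
clock: 6.75
position: [0.4456, 0.0446, 0.1331]
ee_rot: [0.998, 0.055, 0.001, -0.001]
ft_force: [-0.3, -0.4, -1.1]
grip_width: 0.222
grasp_force: 78.3
```

Run:
```python
from h import *
s=manip.camera("side")
cv2.imwrite("pics/m.png",cv2.resize(s[150:250,260:400],None,fx=5,fy=5,interpolation=cv2.INTER_CUBIC))
```

```text
(no output)
```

View pics/m.png

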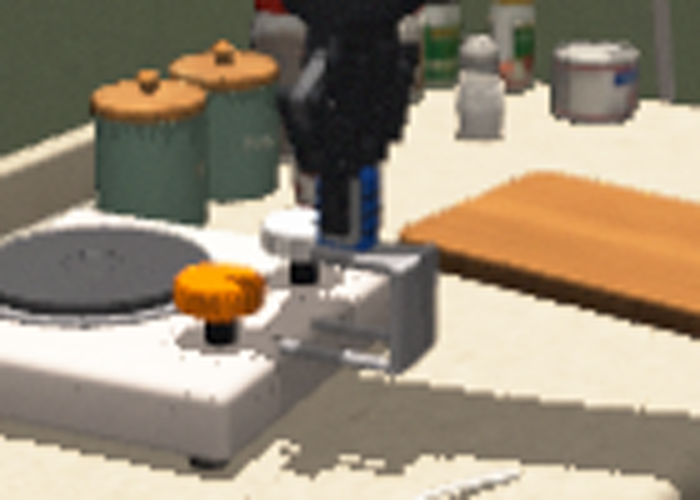

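Prong tips (crop px (282,345)) are in front of the orange knob and between the deck and its underside. Now measuring the insertion move.

Run:
```python
from h import *
a=.11;K=np.array([.531,.0527]);d=np.array([np.cos(a),np.sin(a)])
row((*(K-.087*d),.131,a),(*(K-.002*d),.131,a))
```

```text
[-0.0008 -0.003   0.    ] [-0.0013  0.0012  0.0023]
[-0.0008 -0.003   0.    ] [0.0837 0.0012 0.0025]
```

In the tool's units: 0.084 m / 0.8 = 0.105, 0.08 m / 0.8 = 0.1, -0.002 rad / 3.1416 = -0.0006.

Emit:
shift_gripper([
  [[-0.0003,-0.0006,0],[0,0.0013,0.0019],0],
  [[-0.0003,-0.0006,0],[0.025,0.0013,0.0019],0],
  [[-0.0003,-0.0006,0],[0.05,0.0013,0.0019],0],
  [[-0.0003,-0.0006,0],[0.0688,0.0013,0.0019],0],
  [[-0.0003,-0.0006,0],[0.0875,0.0013,0.0019],0],
  [[-0.0003,-0.0006,0],[0.1,0.0013,0.0019],0],
  [[-0.0003,-0.0006,0],[0.105,0.0013,0.0019],0],
  [[-0.0003,-0.0006,0],[0.105,0.0013,0.0019],0],
  [[-0.0003,-0.0006,0],[0.105,0.0013,0.0019],0],
])

```text
clock: 7.92
position: [0.5282, 0.0523, 0.1309]
ee_rot: [0.998, 0.055, -0.0, 0.0]
ft_force: [-0.0, -0.1, -0.9]
grip_width: 0.221
grasp_force: 78.3
```

Run:
```python
from h import *
s=manip.camera("side")
cv2.imwrite("pics/n.png",cv2.resize(s[150:250,260:380],None,fx=6,fy=6,interpolation=cv2.INTER_CUBIC))
```

```text
(no output)
```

View pics/n.png

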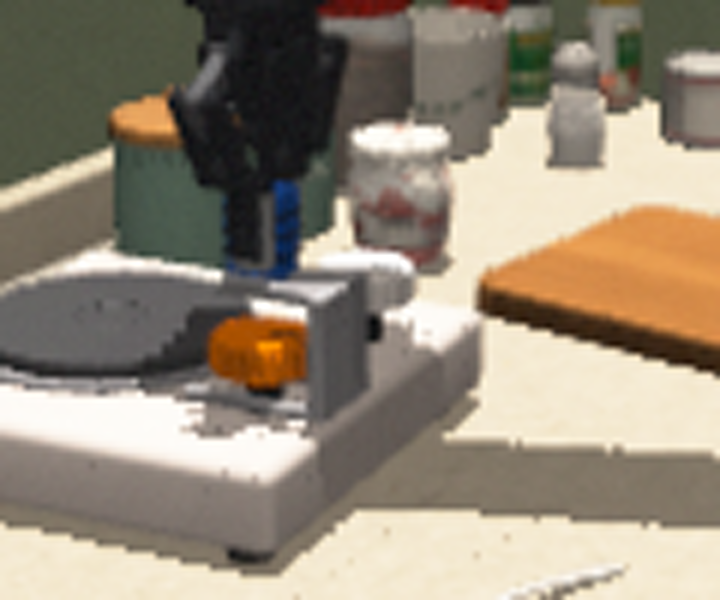

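The prongs sit under the orange knob (crop px (262,352)) with no contact force. Pulling up slowly.

In the tool's units: -0.075 m / 0.8 = -0.0938, -0.07 m / 0.8 = -0.0875.

Emit:
shift_gripper([
  [[0,0,0],[0,0,0],0],
  [[0,0,0],[0,0,-0.005],0],
  [[0,0,0],[0,0,-0.01],0],
  [[0,0,0],[0,0,-0.0138],0],
  [[0,0,0],[0,0,-0.0175],0],
  [[0,0,0],[0,0,-0.0213],0],
  [[0,0,0],[0,0,-0.025],0],
  [[0,0,0],[0,0,-0.0288],0],
  [[0,0,0],[0,0,-0.0325],0],
  [[0,0,0],[0,0,-0.0375],0],
  [[0,0,0],[0,0,-0.0438],0],
  [[0,0,0],[0,0,-0.0525],0],
  [[0,0,0],[0,0,-0.0625],0],
  [[0,0,0],[0,0,-0.075],0],
  [[0,0,0],[0,0,-0.0875],0],
  [[0,0,0],[0,0,-0.0938],0],
  [[0,0,0],[0,0,-0.0938],0],
  [[0,0,0],[0,0,-0.0938],0],
], force=110)

```text
clock: 10.22
position: [0.5285, 0.0523, 0.2056]
ee_rot: [0.998, 0.055, -0.0, 0.0]
ft_force: [-0.2, 0.4, -1.2]
grip_width: 0.22
grasp_force: 107.9
```

Run:
```python
from h import *
s=manip.camera("side")
cv2.imwrite("pics/o.png",cv2.resize(s[120:240,250:370],None,fx=5,fy=5,interpolation=cv2.INTER_CUBIC))
a=.11
m,st,c=mask(s,(8,120,90),(24,255,255),(280,150,40,80));print(st,c)
row((.46,-.0,.23,a),(.435,-.32,.23,a),(.435,-.32,.0913,a))
```

```text
[294 181  17  11 173] [302.17919075 185.89017341]
[ 0.      0.001  -0.0001] [-0.0738  0.0445 -0.0244]
[ 0.      0.001  -0.0001] [-0.1337  0.3599 -0.0243]
[ 0.      0.001  -0.0001] [-0.1336  0.3599  0.1144]
```

View pics/o.png

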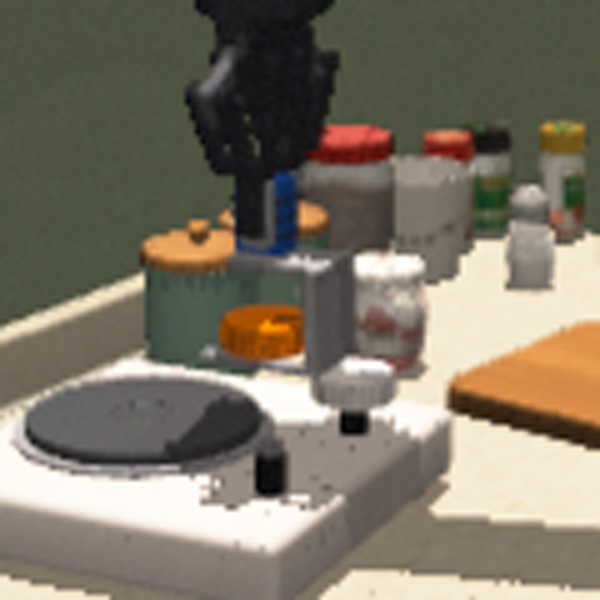

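The orange knob came off and rests on the prongs (crop px (262,330)). The bare spindle is visible and the white knob is still in place. Moving over the board.

Emit:
shift_gripper([
  [[0,0,0],[-0.0125,0.0063,-0.0125],0],
  [[0,0,0],[-0.0375,0.0188,-0.025],0],
  [[0,0,0],[-0.0625,0.0438,-0.03],0],
  [[0,0,0],[-0.085,0.075,-0.03],0],
  [[0,0,0],[-0.1,0.1125,-0.03],0],
  [[0,0,0],[-0.1125,0.1563,-0.03],0],
  [[0,0,0],[-0.125,0.2,-0.03],0],
  [[0,0,0],[-0.1313,0.2438,-0.03],0],
  [[0,0,0],[-0.1375,0.2875,-0.03],0],
  [[0,0,0],[-0.1463,0.3313,-0.03],0],
  [[0,0,0],[-0.1538,0.375,-0.03],0],
  [[0,0,0],[-0.16,0.4125,-0.03],0],
  [[0,0,0],[-0.165,0.4375,-0.03],0],
  [[0,0,0],[-0.1675,0.45,-0.03],0],
  [[0,0,0],[-0.1675,0.45,-0.03],0],
  [[0,0,0],[-0.1675,0.45,-0.0188],0],
  [[0,0,0],[-0.1675,0.45,0.0125],0],
  [[0,0,0],[-0.1675,0.45,0.05],0],
  [[0,0,0],[-0.1675,0.45,0.0813],0],
  [[0,0,0],[-0.1675,0.45,0.0938],0],
])

```text
clock: 12.78
position: [0.4343, -0.3187, 0.1293]
ee_rot: [0.998, 0.056, -0.001, -0.001]
ft_force: [-0.0, 0.1, -0.5]
grip_width: 0.221
grasp_force: 108.1
```

Run:
```python
from h import *
s=manip.camera("side")
cv2.imwrite("pics/p.png",cv2.resize(s[120:240,320:460],None,fx=5,fy=5,interpolation=cv2.INTER_CUBIC))
row((.435,-.32,.095,.11),(.435,-.32,.0893,.11))
```

```text
[-0.002   0.0024  0.0009] [0.0007 0.0013 0.0339]
[-0.002   0.0024  0.0009] [0.0007 0.0013 0.0396]
```

View pics/p.png

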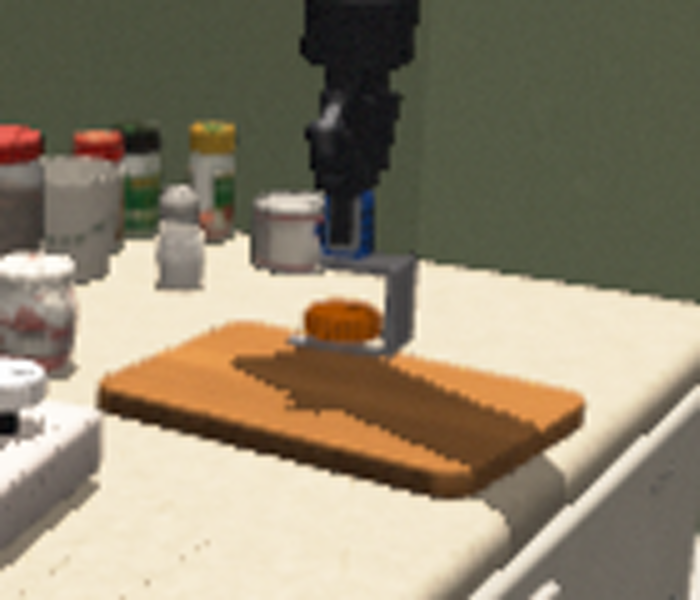

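The puller hangs over the board with the knob on its prongs (crop px (342,320)). Lowering slowly.

In the tool's units: 0.036 m / 0.8 = 0.045, 0.034 m / 0.8 = 0.0425.

Emit:
shift_gripper([
  [[0,0,0],[0,0,0.0125],0],
  [[0,0,0],[0,0,0.025],0],
  [[0,0,0],[0,0,0.0375],0],
  [[0,0,0],[0,0,0.0425],0],
  [[0,0,0],[0,0,0.045],0],
  [[0,0,0],[0,0,0.045],0],
  [[0,0,0],[0,0,0.045],0],
])

```text
clock: 13.7
position: [0.435, -0.3203, 0.0953]
ee_rot: [0.998, 0.055, -0.0, 0.0]
ft_force: [-1.6, 0.5, -1.1]
grip_width: 0.223
grasp_force: 108.1
```

Emit:
shift_gripper([
  [[0,0,0],[0,0,0.0013],0],
  [[0,0,0],[0,0,0.0025],0],
  [[0,0,0],[0,0,0.0038],0],
  [[0,0,0],[0,0,0.0038],0],
])

```text
clock: 14.2
position: [0.4348, -0.3201, 0.0919]
ee_rot: [0.998, 0.055, -0.0, 0.0]
ft_force: [0.0, 0.1, -1.8]
grip_width: 0.217
grasp_force: 108.1
```

In the tool's units: 0.002 m / 0.8 = 0.0025, 0.0015 m / 0.8 = 0.0019.

Emit:
shift_gripper([
  [[0,0,0],[0,0,0.0013],0],
  [[0,0,0],[0,0,0.0019],0],
  [[0,0,0],[0,0,0.0025],0],
  [[0,0,0],[0,0,0.0025],0],
])

```text
clock: 14.7
position: [0.4348, -0.3201, 0.09]
ee_rot: [0.998, 0.055, -0.0, 0.0]
ft_force: [-0.5, -0.6, -1.1]
grip_width: 0.222
grasp_force: 108.1
```

Emit:
shift_gripper([
  [[0,0,0],[0,0,0.0006],0],
  [[0,0,0],[0,0,0.0013],0],
  [[0,0,0],[0,0,0.0013],0],
])

```text
clock: 15.08
position: [0.4349, -0.3202, 0.0892]
ee_rot: [0.998, 0.055, -0.0, 0.0]
ft_force: [-0.3, -0.1, 2.8]
grip_width: 0.219
grasp_force: 108.9
```

Contact (+2.8 N, about 4 N above the hanging load). Opening gently, then withdrawing.

Emit:
shift_gripper([
  [[0,0,0],[0,0,0],0],
  [[0,0,0],[0,0,0],0.25],
  [[0,0,0],[0,0,0],0.3],
  [[0,0,0],[0,0,0],0.35],
  [[0,0,0],[0,0,0],0.45],
  [[0,0,0],[0,0,0],0.6],
  [[0,0,0],[0,0,0],0.8],
  [[0,0,0],[0,0,0],0.8],
  [[0,0,0],[0,0,0],0.8],
  [[0,0,0],[0,0,-0.0125],0.8],
  [[0,0,0],[0,0,-0.0375],0.8],
  [[0,0,0],[0,0,-0.075],0.8],
  [[0,0,0],[0,0,-0.125],0.8],
  [[0,0,0],[0,0,-0.175],0.8],
  [[0,0,0],[0,0,-0.2],0.8],
  [[0,0,0],[0,0,-0.2],0.8],
  [[0,0,0],[0,0,-0.2],0.8],
  [[0,0,0],[0,0,-0.2],0.8],
  [[0,0,0],[0,0,-0.2],0.8],
], force=20)

```text
clock: 17.45
position: [0.4346, -0.32, 0.2483]
ee_rot: [0.998, 0.055, -0.001, -0.0]
ft_force: [-0.2, -0.2, 0.3]
grip_width: 0.806
grasp_force: 0.0
```

Run:
```python
from h import *
s=manip.camera("side")
cv2.imwrite("pics/q.png",cv2.resize(s[120:240,320:460],None,fx=5,fy=5,interpolation=cv2.INTER_CUBIC))
```

```text
(no output)
```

View pics/q.png

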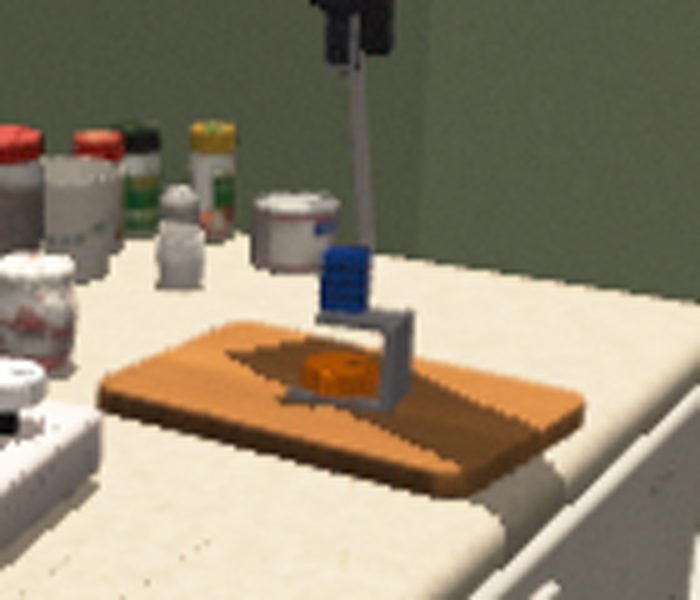

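The puller stands upright on the board (crop px (365,360)) with the orange knob on its prongs (340,372), and the gripper is clear.

```bash
python3 -c "
from workcell import manip
print(manip.hand_in())"
```

```text
the job is handed in; nothing more can be done
None
```

The job is handed in, with no verdict printed: the orange knob came off, and the puller was left standing upright on the board with the knob on its prongs, the gripper clear and the white knob still on the hob (about 17.5 s on the clock).

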